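# Put the altar shelf back in order after dusting

## Robot

A 6-joint arm with a two-finger parallel gripper is mounted at the origin on the work surface. World frame = base frame: x ahead of the robot, y to its left, z up, the work surface at z = 0. Lengths are in m, angles in rad, forces in N, time in s.
With the tool pointing down it reaches from about 0.35 to 0.8 m from the base axis. Payload 7.3 kg.
Tool frame: the origin (TCP) lies at the very end of the fingers, on their centre line; the grasp point (between the pads) lies 19 mm behind it; z points along the fingers, y is the line along which they close (so a half turn about z gives the same grasp; the last joint's range is limited). The gripper opens to 85 mm and grips with 20 to 120 N. Pads are 22 mm wide; open, the fingers measure 114 mm over their backs; the gripper's body (76 mm by 85 mm) begins 54 mm behind the grasp point. The pads swing forward as they close: fully open they stand 13 mm farther back than shut.
Start: joints at [-1.397, 0.342, 1.524, -0, 1.275, -0.146], TCP at [0.165, -0.498, 0.231] pointing down, gripper open.
Joint ranges: [-2.53, 2.53], [-0.77, 2.02], [0.04, 2.7], [-1, 4.14], [0.28, 2.66], [-3.11, 3.11]. Speed limits (rad/s): [2.57, 2.57, 3.14, 3.14, 3.14, 3.14].

## Interface

Orientations are given as [roll, pitch, yaw] about the fixed x, y, z axes, in that order (R = Rz(yaw) Ry(pitch) Rx(roll)).
In Python, from station import manip, vision, ticket gives the robot as it stands. The module is installed in compiled form; this text tells all that it offers.
- The arm moves only by the tool send_rows, never from a script. Its argument "deltas" is a list of rows, each a list of 4 numbers: the shift along the tool's x, y, z in mm, then the turn about the tool's z in rad. A call has 1 to 5 rows; each row shifts and turns the commanded pose from where the row before left it, along the tool's axes as they then stand; what a row does not reach is not made up. A row lasts 1/8 s, in which the tool goes at most 62.5 mm and 10.7 degrees, less where a joint would pass 70% of its speed; a pose out of reach is approached as far as the arm can. A call is refused whole if a number of a shift passes 62.5 or a number of a turn 0.188, either way. A call with a gripper value outside its range is refused whole. "gripper" is the finger opening in mm, from 0 to 85.4, set as the call begins (left out, the last holds). The fingers move at their own pace and stop on an object; "grip_force" is the grip in N (left out, the last holds). Time passes only in rows, so rows that do not move let the fingers close. It gives the time, the measured TCP pose, the force, the opening and the grip force at its end, in the units of the state.
- manip.observe(): the state, without advancing time (a new reading comes with each control period).
- vision.camera(name): name is "scene" or "top" or "wrist"; returns a dict with "image" (384x512x3 uint8, red, green, blue), "fx", "fy", "cx", "cy" (pixels), "position" and "rotation" of the camera in the world. Camera axes: x right, y up, looking along -z (the intrinsics and any distortion apply to the point x, -y, -z); pixel columns grow to the right and rows downward; lengths in m; the calibration is good to about 2 mm. A picture is of the moment at which its call begins. There is no depth.
- ticket.finish_job(): hands the job in; it is judged then, once.
The state is a dict: "t": time; "qpos": joint angles; "qd": joint speeds; "joint_efforts": joint torques, N m; "tcp_pos": TCP position; "ee_rot": TCP orientation; "force": force on the tool from outside, world axes, zero at the start; "wrist_torque": the same for the moment, N m; "width": opening from 0.0 (shut) to 1.0 (fully open); "grasp_force": force on a finger pad.
Only numpy, scipy, OpenCV 4.12 (cv2) and the standard library are available. Lean on these libraries where they do the work, as an engineer would, in place of code of your own. Each camera call takes 0.05 s, during which the arm holds its last target. There are 200 camera calls.

## Task

After dusting the altar shelf, put its five small things away, all standing upright: the two blue teacups in the wooden tray, one in each bay; the two stainless steel incense holders in the black tray, one in each bay; and the orange bell in the small red tray. Set each thing down gently on the tray floor, do not drop any, and leave the fan on its base and the brass altar lamp where they stand.

Things in the scene. Friction and masses are not known exactly. Their poses are not given: they have to be found in the camera images.
- cup_plain: Blue ceramic teacup, all blue, standing upright, open at the top: 56 mm high, 62 mm across the rim, 60 mm across at 26 mm height, narrowing to a 42 mm foot. Wall 4 mm. 0.1 to 0.2 kg. Round, no handle, so its yaw means nothing. Origin: centre of its underside, z up. Loose.
- cup_banded: Blue ceramic teacup with a white rim, otherwise the same shape, size and origin as cup_plain. Loose.
- incense_pot: Stainless steel incense stick holder shaped as a plain straight tube cup, open at the top: 44 mm across, 66 mm high. 0.1 to 0.25 kg. Origin: centre of its underside, z up. Loose.
- incense_post: Stainless steel incense stick holder of another shape: a round foot 56 mm across and 12 mm high, sloping in by 16 mm height to a round post 26 mm across that rises to 52 mm, with a small black hole in its top. 0.1 to 0.25 kg. Origin: centre of its underside, z up. Loose.
- bell: Small plastic call bell: black foot 62 mm across and 8 mm high, orange straight round body 52 mm across from 8 to 34 mm height, then a dome to 46 mm and a white press button 16 mm across on top at 54 mm (it does not move). About 0.1 to 0.17 kg. Grip it by the straight orange body. Origin: centre of its underside, z up. Loose.
- cup_tray: Brown wooden tray with pale wood bays, for the teacups, 90 x 170 mm outside, 14 mm high; walls, divider and floor 5 mm thick. A divider as high as the walls makes two bays, 80 mm (x) by 77.5 mm (y) inside, centred at y = -41 and +41 mm in the tray's frame. Origin: centre of its underside, y along its length. Fixed; place and yaw vary. Close the fingers along its x to clear a neighbour.
- incense_tray: Black tray with grey bays, for the incense holders, 90 x 170 mm outside, 14 mm high; walls, divider and floor 5 mm thick. A divider as high as the walls makes two bays, 80 mm (x) by 77.5 mm (y) inside, centred at y = -41 and +41 mm in the tray's frame. Origin: centre of its underside, y along its length. Fixed; place and yaw vary. Close the fingers along its x to clear a neighbour.
- bell_tray: Small red tray for the bell, a single bay: 90 x 90 mm outside, 14 mm high, walls and floor 5 mm thick (80 x 80 mm inside). Origin: centre of its underside, on the work surface. Fixed, but placed and turned differently at each start.
- fan_base: Bystander, to be left alone: folded pale wooden fan, 150 mm long, lying level along its y on a dark wooden base 60 x 80 mm; 78 mm high over all. Origin: centre of the base's underside. Loose.
- altar_lamp: Bystander, to be left alone: brass altar lamp with a red flame-shaped bulb, foot 68 mm across, 106 mm high. Origin: centre of its underside. Loose.

How it is judged:
By the outcome, as a careful person would: the job done as asked, in the order asked, and still so for the second after the job is handed in, with the robot touching nothing.
It also fails if it takes over 109 s, if anything falls off the work surface, if the arm or the gripper's body presses on something with over 40 N, if the wrist force passes 120 N, or if a joint passes its speed limit or range.

## Working session

There is one attempt and no reset: what is moved stays moved. The work goes in short steps, Python scripts to look and compute and a tool call to move; the robot and the scene stay as the last step left them, time stands still between calls to the robot, and variables do not carry over. Pictures are saved under pics/ and viewed, at most 14 in all, crops included, and the job is handed in when it is done.

Besides the shell and the picture viewer there is one more tool, called after "Emit:" as a command line: name --pt "numbers of a row" for each row, then --argument value for the rest. send_rows: Moves the arm, as the interface text tells. Its arguments: {"type":"object","properties":{"deltas":{"type":"array"},"gripper":{"type":"number"},"grip_force":{"type":"number"}},"required":["deltas"]}

```bash
mkdir -p pics; cat > h.py <<'E'
import numpy as np, cv2
from station import manip, vision, ticket
def cam(n, f=None):
    c=vision.camera(n)
    if f: cv2.imwrite('pics/'+f, c['image'][:,:,::-1])
    return c
E
python3 - <<'E'
from h import *
import pickle
for n in ('scene','top','wrist'):
    c=cam(n,n+'0.png'); pickle.dump(c,open(n+'0.pkl','wb'))
    print(n,{k:(np.round(v,4).tolist() if k!='image' else 0) for k,v in c.items()})
s=manip.observe(); print(s)
E
```

```text
scene {'image': 0, 'fx': 386.6151, 'fy': 386.6151, 'cx': 250.6936, 'cy': 184.91, 'position': [0.8462, 0.5701, 1.0365], 'rotation': [0.5858, -0.0115, 2.5875]}
top {'image': 0, 'fx': 408.0373, 'fy': 408.0373, 'cx': 257.709, 'cy': 193.1808, 'position': [0.3491, -0.0076, 1.0715], 'rotation': [0.1596, -0.0064, -1.5517]}
wrist {'image': 0, 'fx': 272.8546, 'fy': 272.8546, 'cx': 252.2565, 'cy': 196.2209, 'position': [0.2412, -0.4725, 0.3739], 'rotation': [-0.314, 0.0013, -1.2507]}
{'t': 0.15, 'qpos': array([-1.39696565e+00,  3.42553602e-01,  1.52477989e+00,  7.76295106e-06,
        1.27541158e+00, -1.46043979e-01]), 'qd': array([-0.00247507, -0.0015024 , -0.00245953, -0.00185487,  0.00031261,
       -0.00138259]), 'joint_efforts': array([ 1.53305991e-03, -4.33906817e+01, -2.46147269e+01, -1.70036155e-04,
        5.70300195e-03, -2.02982199e-05]), 'tcp_pos': array([ 0.16503476, -0.49807462,  0.23079651]), 'ee_rot': array([-3.14045359e+00, -1.75050409e-04,  3.19872293e-01]), 'force': array([-0.66226489, -0.06759071, -0.81361826]), 'wrist_torque': array([-0.00311195,  0.00092217, -0.03437895]), 'grasp_force': 0.0, 'width': 0.9982310929683164}
```

View pics/scene0.png

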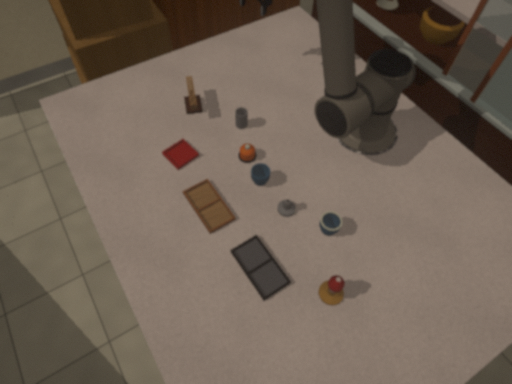

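View pics/top0.png

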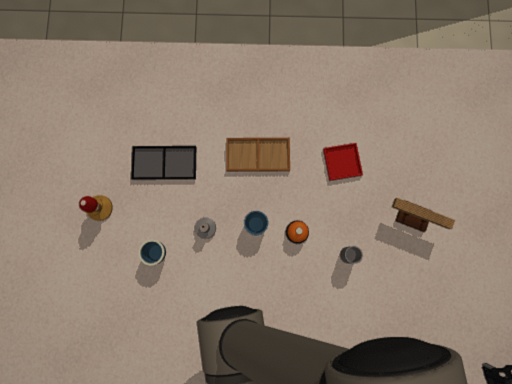

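```bash
python3 - <<'E'
from h import *
import pickle
T=pickle.load(open('top0.pkl','rb'))['image'];S=pickle.load(open('scene0.pkl','rb'))['image']
P=[(152,253),(204,228),(256,223),(297,232),(350,255)]
Q=[(331,224),(287,208),(261,174),(247,152),(241,117)]
row=lambda I,L:np.hstack([cv2.resize(I[y-20:y+20,x-20:x+20],(160,160),interpolation=cv2.INTER_NEAREST) for x,y in L])
cv2.imwrite('pics/mont.png',np.vstack([row(T,P),row(S,Q)])[:,:,::-1])
E
```

```text
(no output)
```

View pics/mont.png

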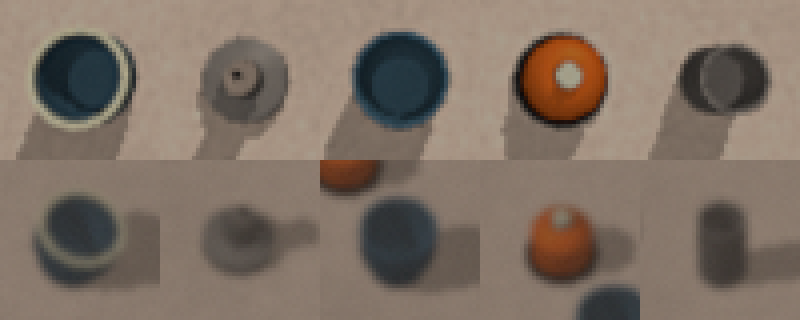

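```bash
cat >> h.py <<'E'
from scipy.spatial.transform import Rotation as Ro
def ray(c,p):
    p=np.atleast_2d(np.asarray(p,float))
    d=np.c_[(p[:,0]-c['cx'])/c['fx'],-(p[:,1]-c['cy'])/c['fy'],-np.ones(len(p))]
    return np.array(c['position']), d@Ro.from_euler('xyz',c['rotation']).as_matrix().T
def plane(c,p,z):
    o,d=ray(c,p); return o+d*((z-o[2])/d[:,2])[:,None]
def proj(c,X):
    q=(np.atleast_2d(X)-c['position'])@Ro.from_euler('xyz',c['rotation']).as_matrix()
    return np.c_[c['cx']-c['fx']*q[:,0]/q[:,2], c['cy']+c['fy']*q[:,1]/q[:,2]]
def tri(*obs):
    A=np.zeros((3,3));b=np.zeros(3)
    for c,p in obs:
        o,d=ray(c,p);d=d[0]/np.linalg.norm(d[0]);M=np.eye(3)-np.outer(d,d);A+=M;b+=M@o
    X=np.linalg.solve(A,b)
    return X, max(np.linalg.norm(np.cross(X-ray(c,p)[0],ray(c,p)[1][0]))/np.linalg.norm(ray(c,p)[1][0]) for c,p in obs)
def blob(mask,near,k=3):
    "contour of the mask component nearest to pixel"
    m=cv2.morphologyEx(mask.astype(np.uint8),cv2.MORPH_CLOSE,np.ones((k,k)))
    cs,_=cv2.findContours(m,cv2.RETR_EXTERNAL,cv2.CHAIN_APPROX_NONE)
    cs=[c for c in cs if len(c)>=5]
    return min(cs,key=lambda c:np.linalg.norm(c[:,0].mean(0)-near)-0.05*min(cv2.contourArea(c),300))
E
python3 - <<'E'
from h import *
import pickle
T=pickle.load(open('top0.pkl','rb'));S=pickle.load(open('scene0.pkl','rb'))
def ch(c): 
    I=cv2.cvtColor(c['image'],cv2.COLOR_RGB2HSV).astype(int); R,G,B=[c['image'][:,:,i].astype(int) for i in range(3)]
    return I[:,:,0],I[:,:,1],I[:,:,2],R,G,B
def win(m,p,r):
    o=np.zeros_like(m);x,y=p;o[y-r:y+r,x-r:x+r]=m[y-r:y+r,x-r:x+r];return o
res={}
for n,c,loc in (('T',T,dict(cb=(152,253),cp=(256,223),be=(297,232),po=(204,228),pt=(350,255),ti=(164,162),tc=(258,155),tb=(343,162))),
                ('S',S,dict(cb=(331,224),cp=(261,174),be=(247,152),po=(287,208),pt=(241,117),ti=(260,267),tc=(209,205),tb=(181,153)))):
    H,s,V,R,G,B=ch(c)
    bg=np.median(c['image'][200:220,100:120].reshape(-1,3),0) if n=='T' else None
    masks=dict(cb=(R-B<28)&(R>110) if n=='T' else (abs(R-B)<35)&(R>135)&(G>=R-6), cp=(B>R+8), be=(R>B+70), 
       po=(s<30)&(V<150), pt=(V<95), ti=(V<75), tc=(H<20)&(s>95), tb=(R>2.2*G)&(H<8)|((R>2.2*G)&(H>170)))
    for k,p in loc.items():
        m=win(masks[k],p,40 if k[0]=='t' else 17)
        try: b=blob(m,p)
        except Exception as e: print(n,k,e); continue
        if k[0]=='t': q=cv2.boxPoints(cv2.minAreaRect(b)); q=cv2.approxPolyDP(cv2.convexHull(b),5,True)[:,0] if n=='S' else q; print(n,k,q.round(1).tolist(), plane(c,q,.014)[:,:2].round(4).tolist())
        else:
            e=cv2.fitEllipse(b); x,y,w,h=cv2.boundingRect(b); print(n,k,np.round(e[0],1),np.round(e[1],1),round(e[2]),(x,y,w,h),cv2.contourArea(b)); res[n+k]=e[0]
E
```

```text
T cb [150.3 259.8] [23.1 24.6] 88 (138, 250, 27, 20) 180.5
T cp [255.6 222.4] [22.9 23.3] 29 (244, 211, 24, 24) 417.5
T be [297.6 231.1] [19.5 20.2] 14 (288, 221, 20, 21) 308.5
T po [207. 234.] [ 4.6 11.6] 79 (201, 231, 10, 7) 16.5
T pt [350.4 254.7] [16.5 21.9] 88 (340, 247, 22, 17) 282.0
T ti [[131.0, 146.0], [195.0, 146.0], [195.0, 179.0], [131.0, 179.0]] [[0.6402, 0.3294], [0.6437, 0.1588], [0.554, 0.1549], [0.5505, 0.3233]]
T tc [[226.0, 170.0], [226.0, 137.0], [289.0, 137.0], [289.0, 170.0]] [[0.5799, 0.0739], [0.6704, 0.0768], [0.6739, -0.0923], [0.5833, -0.0929]]
T tb [[323.1000061035156, 147.8000030517578], [356.70001220703125, 142.1999969482422], [362.1000061035156, 174.60000610351562], [328.5, 180.1999969482422]] [[0.6459, -0.1839], [0.6632, -0.2741], [0.5747, -0.2867], [0.5578, -0.1976]]
S cb min() iterable argument is empty
S cp [260.8 172.7] [12.9 16.5] 61 (252, 165, 18, 15) 111.5
S be [245.9 151.3] [11.9 13.8] 62 (240, 145, 14, 14) 100.5
S po min() iterable argument is empty
S pt [241.3 118.2] [11.8 22. ] 175 (236, 108, 13, 21) 193.0
S ti [[254, 236], [290, 281], [265, 299], [231, 251]] [[0.5651, 0.1565], [0.5531, 0.3226], [0.6381, 0.3283], [0.6461, 0.1623]]
S tc [[204, 180], [234, 216], [210, 232], [183, 192]] [[0.5968, -0.0942], [0.5813, 0.0688], [0.6684, 0.0782], [0.6742, -0.0881]]
S tb [[184, 141], [197, 154], [178, 167], [164, 152]] [[0.5794, -0.2728], [0.5674, -0.1996], [0.6452, -0.1838], [0.6579, -0.2644]]
```

```bash
python3 - <<'E'
from h import *
import pickle
T=pickle.load(open('top0.pkl','rb'));S=pickle.load(open('scene0.pkl','rb'))
D=dict(cb=((151.4,252.4),(331.25,221.25),.056),cp=((255.6,222.4),(260.25,169.25),.056),po=((202.75,226.25),(285.75,200.5),.052),
 be=((298.5,230.25),(247,146),.054),pt=((352.5,254.5),(241,111),.066))
for k,(a,b,z) in D.items():
    X,e=tri((T,a),(S,b)); print(k,'tri',X.round(4),'gap',round(e,4),'plane',plane(T,a,z)[0,:2].round(4),plane(S,b,z)[0,:2].round(4))
print('lamp',plane(T,(103,208),0)[0],'fan',plane(T,(411,218),.0)[0])
E
```

```text
cb tri [0.3602 0.2484 0.0518] gap 0.0003 plane [0.3599 0.2475] [0.3625 0.2496]
cp tri [ 0.4392 -0.0079  0.0611] gap 0.0011 plane [ 0.4388 -0.0072] [ 0.4378 -0.0117]
po tri [0.4294 0.1229 0.0492] gap 0.003 plane [0.4269 0.1245] [0.4329 0.1222]
be tri [ 0.4222 -0.1152  0.0521] gap 0.0008 plane [ 0.4215 -0.1144] [ 0.4236 -0.1144]
pt tri [ 0.3654 -0.2459  0.0683] gap 0.0018 plane [ 0.3641 -0.2452] [ 0.3655 -0.2492]
lamp [0.47387909 0.39602514 0.        ] fan [ 0.46343273 -0.41718829  0.        ]
```

```bash
cat > plan.py <<'E'
import sys; from h import *
# usage: plan.py N x y z yaw : rows (tool mm, rad) from measured pose to target in N rows
def plan(n,x,y,z,yaw,p=None,y0=None):
    s=manip.observe(); p=s['tcp_pos'] if p is None else p; y0=s['ee_rot'][2] if y0 is None else y0
    t=np.array([x,y,z]); rows=[]; p=p.copy(); a=y0
    w=np.linspace(0,1,n+1); w=w if n<4 else 0.7*w+0.3*w*w*(3-2*w); P=p.copy()
    for i in range(1,n+1):
        d=(P+w[i]*(t-P)-p)*1000; c,q=np.cos(a),np.sin(a)
        r=np.array([c*d[0]+q*d[1], q*d[0]-c*d[1], -d[2]]).round(0)
        turn=round(-(y0+w[i]*(yaw-y0)-a),2)
        rows.append([*r.astype(int).tolist(),turn])
        p+=np.array([c*r[0]+q*r[1], q*r[0]-c*r[1], -r[2]])/1000; a-=turn
    return rows,p,a
if __name__=='__main__':
    s=manip.observe(); print('t',round(s['t'],2),s['tcp_pos'].round(4),s['ee_rot'].round(3),'F',s['force'].round(1),'w',round(s['width'],3),'g',round(s['grasp_force'],1))
    v=[float(a) for a in sys.argv[1:]]; p=a=None
    for i in range(0,len(v),5):
        r,p,a=plan(int(v[i]),*v[i+1:i+5],p,a)
        for j in range(0,len(r),5): print(r[j:j+5])
        print('->',p.round(4),round(a,3))
E
python3 plan.py 15 .439 -.0075 .19 1.571
```

```text
t 0.15 [ 0.165  -0.4981  0.2308] [-3.14 -0.    0.32] F [-0.7 -0.1 -0.8] w 0.998 g 0.0
[[21, -19, 2, np.float64(-0.06)], [25, -20, 2, np.float64(-0.08)], [29, -21, 3, np.float64(-0.07)], [33, -19, 3, np.float64(-0.09)], [37, -17, 3, np.float64(-0.09)]]
[[39, -15, 3, np.float64(-0.09)], [41, -11, 3, np.float64(-0.1)], [43, -7, 3, np.float64(-0.09)], [42, -3, 3, np.float64(-0.1)], [42, 2, 3, np.float64(-0.09)]]
[[40, 4, 3, np.float64(-0.09)], [38, 8, 3, np.float64(-0.09)], [34, 11, 2, np.float64(-0.08)], [30, 12, 3, np.float64(-0.07)], [25, 12, 2, np.float64(-0.06)]]
-> [ 0.4391 -0.0078  0.1898] 1.57
```

Emit:
send_rows --pt "21 -19 2 -0.06" --pt "25 -20 2 -0.08" --pt "29 -21 3 -0.07" --pt "33 -19 3 -0.09" --pt "37 -17 3 -0.09" --gripper 85 --grip_force 30

```text
t: 0.78
tcp_pos: [0.251, -0.3447, 0.218]
ee_rot: [-3.141, -0.0, 0.712]
force: [0.5, -0.5, 0.2]
width: 0.993
grasp_force: 0.0
```

Emit:
send_rows --pt "39 -15 3 -0.09" --pt "41 -11 3 -0.1" --pt "43 -7 3 -0.09" --pt "42 -3 3 -0.1" --pt "42 2 3 -0.09"

```text
t: 1.4
tcp_pos: [0.3545, -0.1595, 0.2032]
ee_rot: [3.141, 0.0, 1.183]
force: [0.8, -0.1, 0.5]
width: 1.0
grasp_force: 0.0
```

Emit:
send_rows --pt "40 4 3 -0.09" --pt "38 8 3 -0.09" --pt "34 11 2 -0.08" --pt "30 12 3 -0.07" --pt "25 12 2 -0.06"

```text
t: 2.02
tcp_pos: [0.4395, -0.0069, 0.19]
ee_rot: [-3.141, -0.0, 1.573]
force: [-0.1, 0.8, 0.3]
width: 0.995
grasp_force: 0.0
```

Emit:
send_rows --pt "0 0 0 0" --pt "0 0 0 0"

```text
t: 2.28
tcp_pos: [0.4387, -0.0085, 0.1901]
ee_rot: [-3.141, 0.0, 1.569]
force: [0.3, -0.2, 0.1]
width: 0.993
grasp_force: 0.0
```

```bash
python3 - <<'E'
from h import *
c=cam('wrist','w1.png'); import pickle; pickle.dump(c,open('w1.pkl','wb'))
s=manip.observe(); print(s['t'],s['tcp_pos'],s['ee_rot'],s['force'], c['position'],c['rotation'])
for k,X in dict(cp=(.439,-.0075,.056),po=(.428,.1235,.052),be=(.4222,-.1148,.054),cb=(.36,.2484,.056)).items(): print(k,proj(c,X).round(1))
E
```

```text
2.325 [ 0.43871606 -0.00880201  0.19025248] [-3.14119252e+00  3.37179859e-04  1.56854360e+00] [ 0.56230921 -0.51691053  0.15974502] [0.43995707 0.07148096 0.33325581] [-0.31436914  0.00094322 -0.00126699]
cp [[251.7 186.2]]
po [[239.5  48.2]]
be [[237.7 272.9]]
cb [[ 148.  -135.2]]
```

View pics/w1.png

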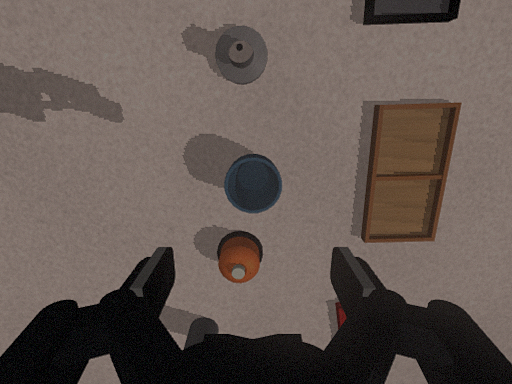

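```bash
python3 - <<'E'
from h import *
import pickle
c=pickle.load(open('w1.pkl','rb'));I=c['image']; h=cv2.cvtColor(I,cv2.COLOR_RGB2HSV).astype(int)
m=(h[:,:,0]<22)&(h[:,:,1]>80); m[:, :345]=0; m[250:]=0
b=blob(m,(410,170)); q=cv2.approxPolyDP(cv2.convexHull(b),6,True)[:,0]; print(q.tolist(), plane(c,q,.014)[:,:2].round(4).tolist())
T=pickle.load(open('top0.pkl','rb'))
r=cv2.boxPoints(cv2.minAreaRect(b)); 
R,B=I[:,:,0].astype(int),I[:,:,2].astype(int)
m=(B>R+8); m[:140]=0;m[230:]=0;m[:,:215]=0;m[:,290:]=0
e=cv2.fitEllipse(blob(m,(253,184))); print(e, plane(c,e[0],.056), tri((T,(255.6,222.4)),(c,e[0])))
E
python3 plan.py 10 .439 -.006 .05 1.571 4 .439 -.006 .014 1.571
```

```text
[[461, 103], [434, 240], [365, 242], [375, 105]] [[0.6707, 0.0759], [0.6752, -0.0923], [0.5861, -0.0951], [0.5758, 0.0739]]
((252.71932983398438, 184.05697631835938), (56.16539001464844, 56.64842987060547), 137.4091033935547) [[ 0.44008589 -0.00519781  0.056     ]] (array([ 0.4397985 , -0.00729901,  0.04804284]), np.float64(0.00030645622912160443))
t 2.33 [ 0.4387 -0.0088  0.1903] [-3.141  0.     1.569] F [ 0.6 -0.5  0.2] w 0.996 g 0.0
[[0, 0, 11, np.float64(-0.0)], [0, 0, 13, np.float64(-0.0)], [1, 0, 15, np.float64(-0.0)], [0, 0, 15, np.float64(-0.0)], [0, 0, 16, np.float64(-0.0)]]
[[1, 0, 16, np.float64(-0.0)], [0, 0, 16, np.float64(-0.0)], [0, 0, 14, np.float64(-0.0)], [1, 0, 13, np.float64(-0.0)], [0, 0, 11, np.float64(-0.0)]]
-> [ 0.4387 -0.0058  0.0503] 1.569
[[0, 0, 8, np.float64(-0.0)], [0, 0, 10, np.float64(-0.0)], [0, 0, 10, np.float64(-0.0)], [0, 0, 8, np.float64(-0.0)]]
-> [ 0.4387 -0.0058  0.0143] 1.569
```

Emit:
send_rows --pt "0 0 11 0" --pt "1 0 14 0" --pt "1 0 17 0" --pt "0 0 18 0" --pt "0 0 18 0"

```text
t: 2.95
tcp_pos: [0.4386, -0.0067, 0.1112]
ee_rot: [-3.141, 0.0, 1.568]
force: [0.5, -0.5, -0.0]
width: 0.995
grasp_force: 0.0
```

Emit:
send_rows --pt "0 1 18 0" --pt "0 0 18 0" --pt "0 0 18 0" --pt "0 0 16 0" --pt "0 0 12 0"

```text
t: 3.58
tcp_pos: [0.4396, -0.0066, 0.0293]
ee_rot: [-3.141, -0.0, 1.569]
force: [-0.8, 0.6, -0.0]
width: 0.994
grasp_force: 0.0
```

Emit:
send_rows --pt "0 0 10 0" --pt "0 0 6 0" --pt "0 0 0 0"

```text
t: 3.95
tcp_pos: [0.44, -0.0062, 0.014]
ee_rot: [-3.141, 0.0, 1.57]
force: [0.2, -0.5, 0.2]
width: 0.993
grasp_force: 0.0
```

Emit:
send_rows --pt "0 0 0 0" --pt "0 0 0 0" --pt "0 0 0 0" --pt "0 0 0 0" --gripper 50 --grip_force 30

```text
t: 4.45
tcp_pos: [0.4402, -0.0062, 0.0149]
ee_rot: [3.141, 0.0, 1.57]
force: [-2.4, 0.2, 5.7]
width: 0.712
grasp_force: 31.6
```

```bash
python3 plan.py 4 .44 -.0062 .06 1.571 11 .6285 -.050 .06 1.606 5 .6285 -.050 .024 1.606
```

```text
t 4.45 [ 0.4402 -0.0062  0.0149] [3.141 0.    1.57 ] F [-2.4  0.2  5.7] w 0.712 g 31.6
[[0, 0, -10, np.float64(-0.0)], [0, 0, -13, np.float64(-0.0)], [0, 0, -12, np.float64(-0.0)], [0, 0, -10, np.float64(-0.0)]]
-> [ 0.4402 -0.0062  0.0599] 1.57
[[-3, 13, 0, np.float64(-0.0)], [-4, 16, 0, np.float64(-0.01)], [-4, 17, 0, np.float64(0.0)], [-4, 19, 0, np.float64(-0.0)], [-5, 19, 0, np.float64(-0.01)]]
[[-5, 20, 0, np.float64(0.0)], [-5, 19, 0, np.float64(-0.0)], [-5, 19, 0, np.float64(-0.01)], [-4, 17, 0, np.float64(-0.0)], [-4, 15, 0, np.float64(-0.0)]]
[[-4, 14, 0, np.float64(-0.01)]]
-> [ 0.6289 -0.0503  0.0599] 1.61
[[0, 0, 6, np.float64(0.0)], [0, 0, 8, np.float64(0.0)], [0, 0, 8, np.float64(0.0)], [0, 0, 8, np.float64(0.0)], [0, 0, 6, np.float64(0.0)]]
-> [ 0.6289 -0.0503  0.0239] 1.61
```

Emit:
send_rows --pt "0 0 -8 0" --pt "0 0 -13 0" --pt "0 0 -14 0" --pt "0 0 -10 0"

```text
t: 4.95
tcp_pos: [0.4405, -0.0062, 0.0605]
ee_rot: [3.14, 0.0, 1.57]
force: [-0.3, 0.6, -1.4]
width: 0.709
grasp_force: 33.0
```

Emit:
send_rows --pt "-3 13 0 0" --pt "-4 16 0 -0.01" --pt "-4 17 0 0" --pt "-4 19 0 0" --pt "-5 19 0 -0.01"

```text
t: 5.58
tcp_pos: [0.5255, -0.026, 0.0588]
ee_rot: [-3.141, 0.0, 1.59]
force: [-0.3, -0.3, -2.0]
width: 0.71
grasp_force: 33.0
```

Emit:
send_rows --pt "-5 20 0 0" --pt "-5 19 0 0" --pt "-5 19 0 -0.01" --pt "-4 17 0 0" --pt "-4 15 0 -0.01"

```text
t: 6.2
tcp_pos: [0.6158, -0.047, 0.0584]
ee_rot: [-3.141, -0.0, 1.61]
force: [1.2, 0.6, -1.6]
width: 0.714
grasp_force: 33.0
```

Emit:
send_rows --pt "-4 14 0 0" --pt "0 0 0 0" --pt "0 0 0 0"

```text
t: 6.58
tcp_pos: [0.6283, -0.05, 0.0586]
ee_rot: [-3.14, -0.0, 1.61]
force: [0.8, 0.6, -1.3]
width: 0.714
grasp_force: 33.1
```

```bash
python3 - <<'E'
from h import *
c=cam('wrist','w2.png'); import pickle; pickle.dump(c,open('w2.pkl','wb'))
s=manip.observe(); print(s['t'],s['tcp_pos'],s['ee_rot'],s['force'],s['width'],s['grasp_force'])
I=c['image']; h=cv2.cvtColor(I,cv2.COLOR_RGB2HSV).astype(int)
print(proj(c,[[.627,-.009,.014],[.6285,-.05,.005]]))
E
```

```text
6.625 [ 0.62828772 -0.04995588  0.0587895 ] [-3.14035330e+00 -2.34847549e-04  1.60983555e+00] [ 0.14120956  0.67251985 -1.63217569] 0.7130058403383638 33.0824155319101
[[251.26255353 166.20705978]
 [251.23627235 215.90353779]]
```

View pics/w2.png

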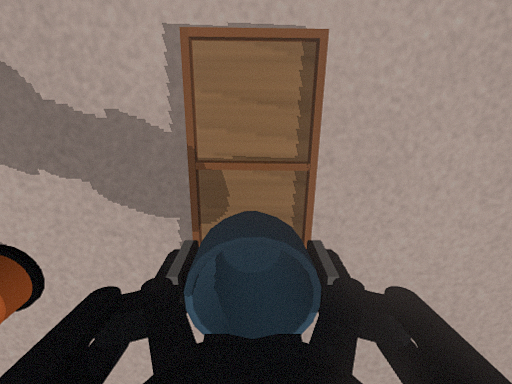

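```bash
python3 - <<'E'
from h import *
import pickle
a=pickle.load(open('w1.pkl','rb'));b=pickle.load(open('w2.pkl','rb'))
print(tri((a,(375,104)),(b,(181,30))),tri((a,(461,103)),(b,(328,30))))
E
```

```text
(array([0.57932674, 0.07495209, 0.005269  ]), np.float64(0.00015190335896055025)) (array([0.66982024, 0.07593916, 0.015185  ]), np.float64(3.425733436760343e-05))
```

Emit:
send_rows --pt "0 0 6 0" --pt "0 0 9 0" --pt "0 0 10 0" --pt "0 0 7 0" --pt "0 0 3 0"

```text
t: 7.25
tcp_pos: [0.6286, -0.0501, 0.0235]
ee_rot: [-3.141, -0.0, 1.61]
force: [0.1, -0.4, -2.1]
width: 0.711
grasp_force: 33.1
```

Emit:
send_rows --pt "0 0 1 0" --pt "0 0 1 0" --pt "0 0 0 0"

```text
t: 7.62
tcp_pos: [0.629, -0.0501, 0.0225]
ee_rot: [3.141, 0.0, 1.61]
force: [-0.5, -0.4, -2.4]
width: 0.711
grasp_force: 33.1
```

Emit:
send_rows --pt "0 0 1 0" --pt "0 0 1 0" --pt "0 0 0 0"

```text
t: 8.0
tcp_pos: [0.6288, -0.0501, 0.0202]
ee_rot: [-3.141, 0.0, 1.61]
force: [-0.4, -0.2, -2.4]
width: 0.71
grasp_force: 33.1
```

Emit:
send_rows --pt "0 0 1 0" --pt "0 0 0 0"

```text
t: 8.25
tcp_pos: [0.6289, -0.0502, 0.02]
ee_rot: [3.141, 0.0, 1.61]
force: [-2.8, 0.7, 4.3]
width: 0.709
grasp_force: 33.4
```

Emit:
send_rows --pt "0 0 0 0" --pt "0 0 0 0" --pt "0 0 0 0" --gripper 80

```text
t: 8.62
tcp_pos: [0.629, -0.0501, 0.0191]
ee_rot: [3.142, 0.0, 1.61]
force: [0.2, 0.1, -0.6]
width: 0.933
grasp_force: 0.0
```

Emit:
send_rows --pt "0 0 -6 0" --pt "0 0 -12 0" --pt "0 0 -20 0" --pt "0 0 -24 0" --pt "0 0 -24 0"

```text
t: 9.25
tcp_pos: [0.6291, -0.0501, 0.1071]
ee_rot: [3.141, 0.0, 1.61]
force: [0.5, 0.1, 0.1]
width: 0.937
grasp_force: 0.0
```

Emit:
send_rows --pt "0 0 -24 0" --pt "0 0 -16 0" --pt "0 0 -6 0"

```text
t: 9.62
tcp_pos: [0.6293, -0.0502, 0.1527]
ee_rot: [3.14, 0.001, 1.61]
force: [0.8, -0.3, -0.3]
width: 0.935
grasp_force: 0.0
```

```bash
python3 plan.py 14 .3605 .248 .17 1.606 9 .3605 .248 .014 1.606
```

```text
t 9.62 [ 0.6293 -0.0502  0.1527] [3.14e+00 1.00e-03 1.61e+00] F [ 0.8 -0.3 -0.3] w 0.935 g 0.0
[[17, -14, -1, np.float64(0.0)], [19, -16, -1, np.float64(0.0)], [21, -18, -1, np.float64(0.0)], [23, -19, -1, np.float64(0.0)], [24, -20, -2, np.float64(0.0)]]
[[25, -20, -1, np.float64(0.0)], [25, -21, -2, np.float64(0.0)], [25, -22, -1, np.float64(0.0)], [25, -20, -1, np.float64(0.0)], [24, -20, -2, np.float64(0.0)]]
[[23, -19, -1, np.float64(0.0)], [21, -18, -1, np.float64(0.0)], [20, -16, -1, np.float64(0.0)], [16, -14, -1, np.float64(0.0)]]
-> [0.3605 0.2476 0.1697] 1.61
[[0, 0, 14, np.float64(0.0)], [0, 0, 16, np.float64(0.0)], [0, 0, 18, np.float64(0.0)], [0, 0, 20, np.float64(0.0)], [0, 0, 20, np.float64(0.0)]]
[[0, 0, 19, np.float64(0.0)], [0, 0, 19, np.float64(0.0)], [0, 0, 16, np.float64(0.0)], [0, 0, 14, np.float64(0.0)]]
-> [0.3605 0.2476 0.0137] 1.61
```

Emit:
send_rows --pt "17 -14 -1 0" --pt "19 -16 -1 0" --pt "21 -18 -1 0" --pt "23 -19 -1 0" --pt "24 -20 -2 0" --gripper 85

```text
t: 10.25
tcp_pos: [0.5368, 0.051, 0.1566]
ee_rot: [-3.14, -0.0, 1.61]
force: [0.0, 0.2, 0.5]
width: 0.995
grasp_force: 0.0
```

Emit:
send_rows --pt "25 -20 -1 0" --pt "25 -21 -2 0" --pt "25 -22 -1 0" --pt "25 -20 -1 0" --pt "24 -20 -2 0"

```text
t: 10.88
tcp_pos: [0.429, 0.1709, 0.1638]
ee_rot: [-3.14, 0.0, 1.61]
force: [0.9, 0.5, 0.6]
width: 0.994
grasp_force: 0.0
```

Emit:
send_rows --pt "23 -19 -1 0" --pt "21 -18 -1 0" --pt "20 -16 -1 0" --pt "16 -14 -1 0" --pt "0 0 0 0"

```text
t: 11.5
tcp_pos: [0.3591, 0.2481, 0.1679]
ee_rot: [-3.141, 0.0, 1.612]
force: [0.4, -0.3, -0.2]
width: 0.997
grasp_force: 0.0
```

Emit:
send_rows --pt "0 0 0 0"

```text
t: 11.62
tcp_pos: [0.3603, 0.2473, 0.168]
ee_rot: [-3.141, 0.0, 1.61]
force: [0.7, 0.7, -0.9]
width: 0.996
grasp_force: 0.0
```

```bash
python3 - <<'E'
from h import *
c=cam('wrist','w3.png'); import pickle; pickle.dump(c,open('w3.pkl','wb'))
s=manip.observe(); print(s['t'],s['tcp_pos'],s['ee_rot'])
print(proj(c,[[.3605,.248,.056],[.428,.1235,.052],[.597,.2416,.014]]))
E
```

```text
11.675 [0.36047596 0.24721702 0.16806261] [-3.14144289e+00  3.79976336e-04  1.60937251e+00]
[[251.47223146 192.67892564]
 [306.56749725 298.35612877]
 [458.11353241 194.94781071]]
```

View pics/w3.png

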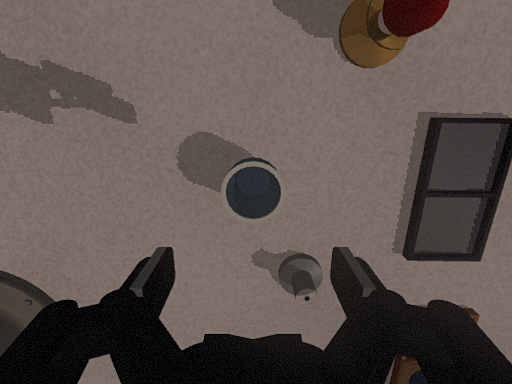

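Emit:
send_rows --pt "1 0 12 0" --pt "1 0 16 0" --pt "0 0 18 0" --pt "0 0 20 0" --pt "0 0 20 0"

```text
t: 12.3
tcp_pos: [0.36, 0.2491, 0.0808]
ee_rot: [-3.141, 0.0, 1.609]
force: [-0.3, -0.0, 0.5]
width: 0.999
grasp_force: 0.0
```

Emit:
send_rows --pt "0 0 20 0" --pt "0 0 18 0" --pt "0 0 14 0" --pt "0 0 10 0" --pt "0 0 6 0"

```text
t: 12.92
tcp_pos: [0.3599, 0.2493, 0.0135]
ee_rot: [-3.141, 0.0, 1.609]
force: [-0.1, 0.2, -0.3]
width: 0.993
grasp_force: 0.0
```

Emit:
send_rows --pt "0 0 0 0" --pt "0 0 0 0"

```text
t: 13.18
tcp_pos: [0.3603, 0.2498, 0.0146]
ee_rot: [3.141, -0.0, 1.61]
force: [0.2, -0.3, -0.1]
width: 0.994
grasp_force: 0.0
```

Emit:
send_rows --pt "0 0 0 0" --pt "0 0 0 0" --pt "0 0 0 0" --pt "0 0 0 0" --gripper 50 --grip_force 30

```text
t: 13.68
tcp_pos: [0.3604, 0.2498, 0.0149]
ee_rot: [3.14, -0.0, 1.61]
force: [0.5, -0.7, 4.8]
width: 0.72
grasp_force: 31.4
```

```bash
python3 plan.py 5 .361 .2485 .085 1.606 14 .6258 .032 .085 1.606 7 .6258 .032 .024 1.606
python3 - <<'E'
from h import *
import pickle
c=pickle.load(open('w3.pkl','rb')); print(plane(c,[(429,117),(512,118),(483,261),(403,258),(455,193)],.014).round(4).tolist())
E
```

```text
t 13.68 [0.3604 0.2498 0.0149] [ 3.14 -0.    1.61] F [ 0.5 -0.7  4.8] w 0.72 g 31.4
[[0, 0, -12, np.float64(0.0)], [-1, 0, -15, np.float64(0.0)], [0, 0, -16, np.float64(0.0)], [0, 0, -15, np.float64(0.0)], [0, 1, -12, np.float64(0.0)]]
-> [0.3614 0.2489 0.0849] 1.61
[[-12, 14, 0, np.float64(0.0)], [-14, 16, 0, np.float64(0.0)], [-16, 17, 0, np.float64(0.0)], [-17, 19, 0, np.float64(0.0)], [-18, 20, 0, np.float64(0.0)]]
[[-18, 21, 0, np.float64(0.0)], [-19, 21, 0, np.float64(0.0)], [-18, 21, 0, np.float64(0.0)], [-18, 20, 0, np.float64(0.0)], [-18, 20, 0, np.float64(0.0)]]
[[-17, 19, 0, np.float64(0.0)], [-16, 18, 0, np.float64(0.0)], [-14, 16, 0, np.float64(0.0)], [-12, 14, 0, np.float64(0.0)]]
-> [0.6261 0.032  0.0849] 1.61
[[0, 0, 7, np.float64(0.0)], [0, 0, 9, np.float64(0.0)], [0, 0, 9, np.float64(0.0)], [0, 0, 10, np.float64(0.0)], [0, 0, 10, np.float64(0.0)]]
[[0, 0, 9, np.float64(0.0)], [0, 0, 7, np.float64(0.0)]]
-> [0.6261 0.032  0.0239] 1.61
[[0.5432, 0.3252, 0.014], [0.6303, 0.3276, 0.014], [0.6513, 0.1577, 0.014], [0.5513, 0.1579, 0.014], [0.5928, 0.2438, 0.014]]
```

Emit:
send_rows --pt "0 0 -10 0" --pt "0 0 -15 0" --pt "0 0 -18 0" --pt "0 0 -16 0" --pt "0 0 -12 0"

```text
t: 14.3
tcp_pos: [0.36, 0.2497, 0.0863]
ee_rot: [3.141, -0.0, 1.61]
force: [0.1, 0.3, -1.7]
width: 0.717
grasp_force: 33.1
```

Emit:
send_rows --pt "-12 14 0 0" --pt "-15 16 0 0" --pt "-17 17 0 0" --pt "-18 19 0 0" --pt "-18 20 0 0"

```text
t: 14.92
tcp_pos: [0.4499, 0.1716, 0.0847]
ee_rot: [-3.141, 0.0, 1.609]
force: [-0.9, -0.1, -1.7]
width: 0.721
grasp_force: 33.1
```

Emit:
send_rows --pt "-18 21 0 0" --pt "-19 21 0 0" --pt "-18 21 0 0" --pt "-18 20 0 0" --pt "-18 20 0 0"

```text
t: 15.55
tcp_pos: [0.5563, 0.0844, 0.0844]
ee_rot: [-3.14, 0.0, 1.609]
force: [0.3, 0.4, -1.6]
width: 0.72
grasp_force: 33.1
```

Emit:
send_rows --pt "-17 19 0 0" --pt "-16 18 0 0" --pt "-14 16 0 0" --pt "-11 14 0 0" --pt "0 0 0 0"

```text
t: 16.18
tcp_pos: [0.6252, 0.029, 0.0842]
ee_rot: [-3.141, 0.0, 1.608]
force: [-0.2, -0.0, -1.5]
width: 0.719
grasp_force: 33.2
```

Emit:
send_rows --pt "0 0 0 0"

```text
t: 16.3
tcp_pos: [0.6239, 0.0306, 0.0846]
ee_rot: [-3.14, -0.0, 1.61]
force: [-0.1, -0.0, -1.2]
width: 0.717
grasp_force: 33.2
```

Emit:
send_rows --pt "1 2 8 0" --pt "0 0 12 0" --pt "0 0 14 0" --pt "0 0 14 0" --pt "0 0 9 0"

```text
t: 16.92
tcp_pos: [0.6261, 0.0319, 0.0268]
ee_rot: [-3.14, -0.0, 1.61]
force: [0.0, 0.2, -1.8]
width: 0.719
grasp_force: 33.2
```

Emit:
send_rows --pt "0 0 4 0" --pt "0 0 1 0" --pt "0 0 1 0" --pt "0 0 0 0"

```text
t: 17.42
tcp_pos: [0.6269, 0.0318, 0.0226]
ee_rot: [3.141, 0.0, 1.61]
force: [0.2, 0.3, -1.5]
width: 0.716
grasp_force: 33.2
```

Emit:
send_rows --pt "0 0 1 0" --pt "0 0 0 0"

```text
t: 17.68
tcp_pos: [0.6267, 0.0319, 0.0213]
ee_rot: [3.142, 0.0, 1.61]
force: [0.4, -0.2, -1.7]
width: 0.719
grasp_force: 33.2
```

Emit:
send_rows --pt "0 0 1 0" --pt "0 0 0 0"

```text
t: 17.92
tcp_pos: [0.6266, 0.0319, 0.0202]
ee_rot: [-3.141, 0.0, 1.61]
force: [0.2, 0.2, -1.6]
width: 0.718
grasp_force: 33.2
```

Emit:
send_rows --pt "0 0 1 0" --pt "0 0 0 0"

```text
t: 18.18
tcp_pos: [0.6268, 0.0318, 0.0199]
ee_rot: [3.141, 0.0, 1.61]
force: [-2.0, -0.2, 3.5]
width: 0.721
grasp_force: 33.4
```

Emit:
send_rows --pt "0 0 0 0" --pt "0 0 0 0" --pt "0 0 0 0" --gripper 80

```text
t: 18.55
tcp_pos: [0.6268, 0.0319, 0.0191]
ee_rot: [3.142, 0.0, 1.61]
force: [-0.6, -0.3, -0.7]
width: 0.932
grasp_force: 0.0
```

Emit:
send_rows --pt "0 0 -6 0" --pt "0 0 -12 0" --pt "0 0 -20 0" --pt "0 0 -24 0" --pt "0 0 -24 0"

```text
t: 19.18
tcp_pos: [0.6269, 0.0319, 0.1071]
ee_rot: [3.14, 0.0, 1.61]
force: [0.7, -0.2, -0.2]
width: 0.938
grasp_force: 0.0
```

Emit:
send_rows --pt "0 0 -24 0" --pt "0 0 -16 0" --pt "0 0 -6 0"

```text
t: 19.55
tcp_pos: [0.6271, 0.0318, 0.1527]
ee_rot: [3.14, 0.0, 1.61]
force: [-0.0, 0.2, -0.6]
width: 0.94
grasp_force: 0.0
```

```bash
python3 plan.py 10 .429 .124 .15 1.62; python3 - <<'E'
from h import *
import pickle
a=pickle.load(open('w1.pkl','rb'));b=pickle.load(open('w3.pkl','rb'))
def hole(c,p):
    x,y=p;m=np.zeros(c['image'].shape[:2]);g=c['image'].max(2)[y-8:y+8,x-8:x+8].astype(int);i=g<60;v,u=np.nonzero(i);return (x-8+u.mean(),y-8+v.mean()) if i.any() else p
p,q=hole(a,(239,46)),hole(b,(307,298)); print(p,q,tri((a,p),(b,q)),plane(a,p,.052),plane(b,q,.052))
E
```

```text
t 19.55 [0.6271 0.0318 0.1527] [3.14 0.   1.61] F [-0.   0.2 -0.6] w 0.94 g 0.0
[[8, -15, 0, np.float64(-0.0)], [9, -18, 0, np.float64(-0.0)], [10, -20, 1, np.float64(-0.0)], [11, -22, 0, np.float64(-0.0)], [12, -22, 0, np.float64(-0.01)]]
[[12, -22, 1, np.float64(0.0)], [11, -22, 0, np.float64(0.0)], [10, -20, 0, np.float64(0.0)], [10, -18, 0, np.float64(0.0)], [8, -15, 1, np.float64(-0.0)]]
-> [0.4289 0.1242 0.1497] 1.62
(np.float64(238.81578947368422), np.float64(46.44736842105263)) (np.float64(306.0), np.float64(297.625)) (array([0.42728585, 0.12479133, 0.05236618]), np.float64(0.0001337805343729974)) [[0.42739682 0.124902   0.052     ]] [[0.4272554  0.12446557 0.052     ]]
```

Emit:
send_rows --pt "8 -15 0 0" --pt "9 -18 0 0" --pt "10 -20 1 0" --pt "11 -22 0 0" --pt "12 -22 0 -0.01"

```text
t: 20.18
tcp_pos: [0.5267, 0.0783, 0.1496]
ee_rot: [-3.14, -0.0, 1.62]
force: [-0.1, 1.3, -0.4]
width: 0.941
grasp_force: 0.0
```

Emit:
send_rows --pt "12 -22 1 0" --pt "11 -22 0 0" --pt "10 -20 0 0" --pt "10 -19 0 0" --pt "8 -16 1 0"

```text
t: 20.8
tcp_pos: [0.4254, 0.1244, 0.1479]
ee_rot: [-3.141, 0.0, 1.62]
force: [0.2, 0.7, -0.3]
width: 0.931
grasp_force: 0.0
```

Emit:
send_rows --pt "0 0 12 0" --pt "0 0 16 0" --pt "0 0 20 0" --pt "0 0 20 0" --pt "0 0 18 0"

```text
t: 21.42
tcp_pos: [0.4268, 0.1238, 0.0607]
ee_rot: [-3.141, 0.0, 1.619]
force: [0.5, 0.5, 1.3]
width: 0.936
grasp_force: 0.0
```

Emit:
send_rows --pt "0 0 15 0" --pt "0 0 12 0" --pt "0 0 10 0" --pt "0 0 6 0" --pt "0 0 0 0"

```text
t: 22.05
tcp_pos: [0.4264, 0.1241, 0.019]
ee_rot: [-3.141, 0.0, 1.62]
force: [-0.1, 0.3, -0.4]
width: 0.934
grasp_force: 0.0
```

Emit:
send_rows --pt "0 0 0 0" --pt "0 0 0 0"

```text
t: 22.3
tcp_pos: [0.4267, 0.1242, 0.0197]
ee_rot: [3.141, 0.0, 1.62]
force: [-0.2, 0.0, -0.0]
width: 0.937
grasp_force: 0.0
```

Emit:
send_rows --pt "0 0 -1 0" --pt "0 0 0 0" --pt "0 0 0 0" --pt "0 0 0 0" --pt "0 0 0 0" --gripper 18 --grip_force 35

```text
t: 22.92
tcp_pos: [0.4266, 0.1241, 0.0205]
ee_rot: [3.141, 0.0, 1.62]
force: [-0.5, -0.1, 4.7]
width: 0.291
grasp_force: 34.3
```

Emit:
send_rows --pt "0 0 0 0" --pt "0 0 0 0" --pt "0 0 0 0"

```text
t: 23.3
tcp_pos: [0.4266, 0.1241, 0.0205]
ee_rot: [3.141, 0.0, 1.62]
force: [-0.5, 0.4, 5.4]
width: 0.297
grasp_force: 34.3
```

```bash
python3 plan.py 6 .427 .1245 .095 1.62 12 .592 .283 .095 1.62
```

```text
t 23.3 [0.4266 0.1241 0.0205] [3.141 0.    1.62 ] F [-0.5  0.4  5.4] w 0.297 g 34.3
[[0, 0, -10, np.float64(-0.0)], [0, 0, -13, np.float64(-0.0)], [0, 0, -14, np.float64(-0.0)], [0, 0, -14, np.float64(-0.0)], [0, 0, -13, np.float64(-0.0)]]
[[0, 0, -11, np.float64(-0.0)]]
-> [0.4266 0.1241 0.0955] 1.62
[[10, 11, 0, np.float64(-0.0)], [11, 13, 0, np.float64(-0.0)], [12, 14, 0, np.float64(-0.0)], [14, 16, 0, np.float64(-0.0)], [14, 16, 0, np.float64(-0.0)]]
[[14, 16, 0, np.float64(-0.0)], [15, 17, 0, np.float64(-0.0)], [14, 16, 0, np.float64(-0.0)], [13, 16, 0, np.float64(-0.0)], [13, 14, 0, np.float64(-0.0)]]
[[11, 13, 0, np.float64(-0.0)], [10, 11, 0, np.float64(-0.0)]]
-> [0.592  0.2834 0.0955] 1.62
```

Emit:
send_rows --pt "0 0 -10 0" --pt "0 0 -15 0" --pt "0 0 -20 0" --pt "0 0 -18 0" --pt "0 0 -12 0"

```text
t: 23.92
tcp_pos: [0.4264, 0.1241, 0.0962]
ee_rot: [3.141, 0.0, 1.62]
force: [-0.6, 0.2, -2.4]
width: 0.297
grasp_force: 34.5
```

Emit:
send_rows --pt "10 11 0 0" --pt "11 13 0 0" --pt "12 14 0 0" --pt "14 16 0 0" --pt "14 16 0 0"

```text
t: 24.55
tcp_pos: [0.4939, 0.1896, 0.0942]
ee_rot: [-3.14, 0.0, 1.62]
force: [-0.5, -1.4, -2.3]
width: 0.297
grasp_force: 34.6
```

Emit:
send_rows --pt "14 16 0 0" --pt "15 17 0 0" --pt "14 16 0 0" --pt "13 16 0 0" --pt "13 14 0 0"

```text
t: 25.18
tcp_pos: [0.5693, 0.2625, 0.0937]
ee_rot: [-3.14, 0.0, 1.62]
force: [0.2, -0.1, -0.9]
width: 0.294
grasp_force: 34.6
```

Emit:
send_rows --pt "11 13 0 0" --pt "10 11 0 0" --pt "0 0 0 0" --pt "0 0 0 0"

```text
t: 25.68
tcp_pos: [0.5912, 0.2834, 0.0942]
ee_rot: [-3.14, 0.001, 1.62]
force: [-0.4, 0.2, -2.4]
width: 0.298
grasp_force: 34.7
```

```bash
python3 - <<'E'
from h import *
c=cam('wrist','w4.png'); import pickle; pickle.dump(c,open('w4.pkl','wb'))
s=manip.observe(); print(s['t'],s['tcp_pos'],s['ee_rot'])
print(proj(c,[[.594,.242,.014],[.592,.283,.005]]))
E
```

```text
25.725 [0.59126963 0.28320502 0.09456115] [-3.14022909e+00  5.52717410e-04  1.61975478e+00]
[[252.14306418 246.87343726]
 [252.19910934 201.30541884]]
```

View pics/w4.png

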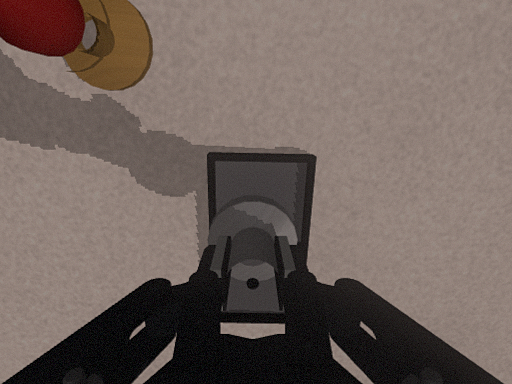

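```bash
python3 - <<'E'
from h import *
import pickle
c=pickle.load(open('w4.pkl','rb')); print(plane(c,[(208,153),(316,155),(253,322),(309,250)],.014).round(4).tolist())
w=pickle.load(open('w3.pkl','rb')); print(tri((c,(316,155)),(w,(512,117))), tri((c,(208,153)),(w,(430,117))))
E
```

```text
[[0.5537, 0.3261, 0.014], [0.6421, 0.3289, 0.014], [0.5991, 0.157, 0.014], [0.6464, 0.2414, 0.014]]
(array([ 0.64581767,  0.32748145, -0.00279428]), np.float64(0.0012306727220636037)) (array([0.5517396 , 0.32462765, 0.00230586]), np.float64(0.0004936738463422735))
```

Emit:
send_rows --pt "0 3 6 0" --pt "0 3 11 0" --pt "0 1 14 0" --pt "0 0 14 0" --pt "0 0 11 0"

```text
t: 26.35
tcp_pos: [0.5983, 0.2836, 0.0377]
ee_rot: [-3.14, 0.001, 1.62]
force: [0.7, -0.0, -1.4]
width: 0.297
grasp_force: 34.7
```

Emit:
send_rows --pt "0 0 7 0" --pt "0 0 3 0" --pt "0 0 1 0" --pt "0 0 0 0"

```text
t: 26.85
tcp_pos: [0.5991, 0.2838, 0.0287]
ee_rot: [3.141, -0.0, 1.62]
force: [-0.2, 0.3, -2.2]
width: 0.296
grasp_force: 34.7
```

Emit:
send_rows --pt "0 0 1 0" --pt "0 0 0 0"

```text
t: 27.1
tcp_pos: [0.5989, 0.2838, 0.0274]
ee_rot: [3.141, 0.0, 1.62]
force: [1.4, 0.0, -2.1]
width: 0.296
grasp_force: 34.7
```

Emit:
send_rows --pt "0 0 1 0" --pt "0 0 0 0"

```text
t: 27.35
tcp_pos: [0.5988, 0.2837, 0.0262]
ee_rot: [-3.141, 0.0, 1.62]
force: [-0.5, -0.1, -1.6]
width: 0.298
grasp_force: 34.7
```

Emit:
send_rows --pt "0 0 1 0" --pt "0 0 0 0"

```text
t: 27.6
tcp_pos: [0.5989, 0.2838, 0.0255]
ee_rot: [3.141, 0.0, 1.62]
force: [-1.0, -0.9, 1.2]
width: 0.296
grasp_force: 34.9
```

Emit:
send_rows --pt "0 0 0 0" --pt "0 0 0 0" --pt "0 0 0 0" --pt "0 0 0 0" --gripper 60

```text
t: 28.1
tcp_pos: [0.5989, 0.2838, 0.0253]
ee_rot: [3.142, 0.0, 1.62]
force: [0.4, -0.5, -0.7]
width: 0.705
grasp_force: 0.0
```

Emit:
send_rows --pt "0 0 -6 0" --pt "0 0 -12 0" --pt "0 0 -20 0" --pt "0 0 -24 0" --pt "0 0 -24 0"

```text
t: 28.72
tcp_pos: [0.599, 0.2839, 0.1131]
ee_rot: [3.141, -0.0, 1.62]
force: [-0.1, -0.0, 0.3]
width: 0.704
grasp_force: 0.0
```

Emit:
send_rows --pt "0 0 -24 0" --pt "0 0 -20 0" --pt "0 0 -10 0"

```text
t: 29.1
tcp_pos: [0.5994, 0.284, 0.1676]
ee_rot: [3.139, -0.001, 1.62]
force: [-0.4, 0.3, 0.2]
width: 0.701
grasp_force: 0.0
```

```bash
python3 plan.py 18 .365 -.2455 .175 1.6
```

```text
t 29.1 [0.5994 0.284  0.1676] [ 3.139e+00 -1.000e-03  1.620e+00] F [-0.4  0.3  0.2] w 0.701 g 0.0
[[-22, -11, 0, np.float64(0.0)], [-24, -12, -1, np.float64(0.0)], [-26, -13, 0, np.float64(0.0)], [-28, -14, 0, np.float64(0.0)], [-30, -15, -1, np.float64(0.0)]]
[[-31, -16, 0, np.float64(0.01)], [-32, -16, -1, np.float64(-0.0)], [-33, -16, 0, np.float64(-0.0)], [-33, -16, -1, np.float64(-0.0)], [-33, -16, 0, np.float64(0.0)]]
[[-33, -16, -1, np.float64(0.0)], [-32, -16, 0, np.float64(0.0)], [-32, -16, -1, np.float64(0.0)], [-30, -14, 0, np.float64(0.01)], [-28, -14, 0, np.float64(-0.0)]]
[[-27, -12, -1, np.float64(-0.0)], [-24, -12, 0, np.float64(-0.0)], [-22, -10, 0, np.float64(-0.0)]]
-> [ 0.3655 -0.2459  0.1746] 1.6
```

Emit:
send_rows --pt "-22 -11 0 0" --pt "-24 -12 -1 0" --pt "-26 -13 0 0" --pt "-28 -14 0 0" --pt "-30 -15 -1 0" --gripper 85

```text
t: 29.72
tcp_pos: [0.5396, 0.1499, 0.1672]
ee_rot: [-3.141, 0.0, 1.62]
force: [-0.6, -0.5, 0.1]
width: 0.993
grasp_force: 0.0
```

Emit:
send_rows --pt "-31 -16 0 0.01" --pt "-32 -16 -1 0" --pt "-33 -16 0 0" --pt "-33 -16 -1 0" --pt "-33 -16 0 0"

```text
t: 30.35
tcp_pos: [0.4664, -0.0154, 0.1695]
ee_rot: [3.141, 0.0, 1.61]
force: [0.3, -0.3, -0.3]
width: 0.996
grasp_force: 0.0
```

Emit:
send_rows --pt "-33 -16 -1 0" --pt "-32 -16 0 0" --pt "-32 -16 -1 0" --pt "-30 -14 0 0.01" --pt "-28 -14 0 0"

```text
t: 30.98
tcp_pos: [0.3962, -0.1731, 0.1715]
ee_rot: [3.141, 0.0, 1.599]
force: [0.3, 0.0, 0.2]
width: 0.993
grasp_force: 0.0
```

Emit:
send_rows --pt "-27 -12 -1 0" --pt "-24 -12 0 0" --pt "-22 -10 0 0" --pt "0 0 0 0" --pt "0 0 0 0"

```text
t: 31.6
tcp_pos: [0.3649, -0.2455, 0.1723]
ee_rot: [-3.142, -0.0, 1.6]
force: [0.1, 0.2, -0.4]
width: 0.997
grasp_force: 0.0
```

```bash
python3 - <<'E'
from h import *
c=cam('wrist','w5.png'); import pickle; pickle.dump(c,open('w5.pkl','wb'))
s=manip.observe(); print(s['t'],s['tcp_pos'],s['ee_rot'])
print(proj(c,[[.365,-.2455,.066],[.422,-.115,.054],[.6104,-.2356,.014]]))
E
```

```text
31.65 [ 0.36507175 -0.24532645  0.17230963] [-3.14157486e+00 -2.93887881e-04  1.60026895e+00]
[[251.27984925 195.21537187]
 [322.14627643  47.69731547]
 [467.25906592 178.99261432]]
```

View pics/w5.png

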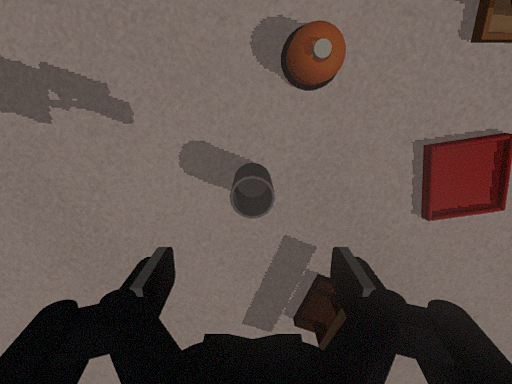

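Emit:
send_rows --pt "0 1 12 0" --pt "0 0 16 0" --pt "0 0 18 0" --pt "0 0 20 0" --pt "0 0 20 0"

```text
t: 32.28
tcp_pos: [0.366, -0.2452, 0.085]
ee_rot: [-3.141, -0.0, 1.601]
force: [0.1, 0.2, 0.3]
width: 0.996
grasp_force: 0.0
```

Emit:
send_rows --pt "0 0 20 0" --pt "0 0 18 0" --pt "0 0 14 0" --pt "0 0 9 0" --pt "0 0 5 0"

```text
t: 32.9
tcp_pos: [0.3659, -0.2456, 0.0197]
ee_rot: [-3.141, -0.001, 1.6]
force: [-0.7, -0.1, -1.1]
width: 0.995
grasp_force: 0.0
```

Emit:
send_rows --pt "0 0 0 0" --pt "0 0 0 0"

```text
t: 33.15
tcp_pos: [0.3662, -0.2462, 0.0206]
ee_rot: [3.141, 0.001, 1.6]
force: [-1.0, -0.3, 0.9]
width: 0.994
grasp_force: 0.0
```

Emit:
send_rows --pt "0 0 0 0" --pt "0 0 0 0" --pt "0 0 0 0" --pt "0 0 0 0" --pt "0 0 0 0" --gripper 35 --grip_force 35

```text
t: 33.78
tcp_pos: [0.3659, -0.2461, 0.0206]
ee_rot: [3.141, 0.0, 1.6]
force: [-2.6, -0.7, 6.0]
width: 0.499
grasp_force: 35.7
```

```bash
python3 plan.py 6 .3655 -.246 .115 1.6 18 .601 .2015 .115 1.61
```

```text
t 33.77 [ 0.3659 -0.2461  0.0206] [3.141 0.    1.6  ] F [-2.6 -0.7  6. ] w 0.499 g 35.7
[[0, 0, -13, np.float64(-0.0)], [0, 0, -16, np.float64(-0.0)], [0, 0, -18, np.float64(-0.0)], [0, 0, -18, np.float64(-0.0)], [0, 0, -16, np.float64(-0.0)]]
[[0, 0, -13, np.float64(-0.0)]]
-> [ 0.3659 -0.2461  0.1146] 1.6
[[18, 10, 0, np.float64(-0.0)], [21, 12, 0, np.float64(-0.0)], [22, 12, 0, np.float64(-0.0)], [24, 14, 0, np.float64(-0.0)], [26, 14, 0, np.float64(-0.0)]]
[[26, 15, 0, np.float64(-0.0)], [27, 15, 0, np.float64(-0.0)], [28, 16, 0, np.float64(-0.0)], [28, 16, 0, np.float64(-0.01)], [28, 16, 0, np.float64(0.0)]]
[[28, 16, 0, np.float64(0.0)], [27, 16, 0, np.float64(0.0)], [26, 15, 0, np.float64(0.0)], [26, 14, 0, np.float64(0.0)], [24, 14, 0, np.float64(0.0)]]
[[22, 13, 0, np.float64(0.0)], [20, 12, 0, np.float64(0.0)], [18, 10, 0, np.float64(-0.0)]]
-> [0.6009 0.2011 0.1146] 1.61
```

Emit:
send_rows --pt "0 0 -13 0" --pt "0 0 -18 0" --pt "0 0 -24 0" --pt "0 0 -24 0" --pt "0 0 -16 0"

```text
t: 34.4
tcp_pos: [0.3661, -0.2461, 0.1169]
ee_rot: [3.141, 0.001, 1.6]
force: [0.6, -0.0, -2.2]
width: 0.501
grasp_force: 36.1
```

Emit:
send_rows --pt "18 10 0 0" --pt "21 12 0 0" --pt "22 12 0 0" --pt "24 14 0 0" --pt "26 14 0 0"

```text
t: 35.02
tcp_pos: [0.425, -0.1325, 0.1158]
ee_rot: [3.141, 0.0, 1.6]
force: [1.4, 0.2, -2.8]
width: 0.499
grasp_force: 36.1
```

Emit:
send_rows --pt "26 15 0 0" --pt "27 15 0 0" --pt "28 16 0 0" --pt "28 16 0 -0.01" --pt "28 16 0 0"

```text
t: 35.65
tcp_pos: [0.4986, 0.0071, 0.1158]
ee_rot: [3.142, 0.0, 1.61]
force: [0.4, -0.7, -3.0]
width: 0.499
grasp_force: 36.1
```

Emit:
send_rows --pt "28 16 0 0" --pt "27 16 0 0" --pt "26 15 0 0" --pt "26 14 0 0" --pt "24 14 0 0"

```text
t: 36.28
tcp_pos: [0.5683, 0.1409, 0.1157]
ee_rot: [-3.141, 0.0, 1.61]
force: [-0.6, 0.2, -2.4]
width: 0.497
grasp_force: 36.1
```

Emit:
send_rows --pt "22 13 0 0" --pt "20 12 0 0" --pt "18 10 0 0" --pt "0 0 0 0" --pt "0 0 0 0"

```text
t: 36.9
tcp_pos: [0.6003, 0.2007, 0.1152]
ee_rot: [-3.141, 0.001, 1.61]
force: [-0.1, -0.5, -1.3]
width: 0.499
grasp_force: 36.1
```

```bash
python3 - <<'E'
from h import *
c=cam('wrist','w6.png'); import pickle; pickle.dump(c,open('w6.pkl','wb'))
s=manip.observe(); print(s['t'],s['tcp_pos'],s['ee_rot'],s['force'])
print(proj(c,[[.6005,.2425,.014]]))
E
```

```text
36.95 [0.60035458 0.20052703 0.11529806] [-3.14077571e+00  4.93443184e-04  1.60950187e+00] [-0.51823591 -0.30580107 -0.80543313]
[[253.27577125 152.41239487]]
```

View pics/w6.png

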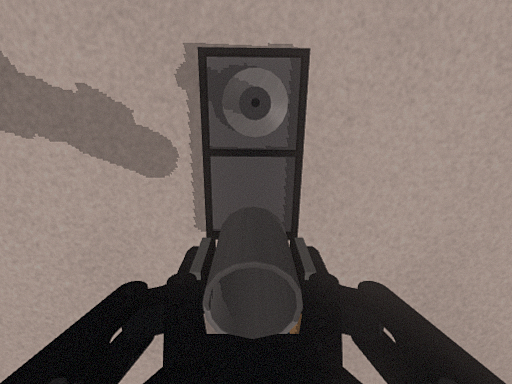

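Emit:
send_rows --pt "1 0 10 0" --pt "0 0 15 0" --pt "0 0 19 0" --pt "0 0 18 0" --pt "0 0 13 0"

```text
t: 37.58
tcp_pos: [0.6002, 0.202, 0.0384]
ee_rot: [-3.14, 0.0, 1.61]
force: [-0.1, -0.0, -0.4]
width: 0.497
grasp_force: 36.1
```

Emit:
send_rows --pt "0 0 7 0" --pt "0 0 4 0" --pt "0 0 1 0" --pt "0 0 0 0"

```text
t: 38.08
tcp_pos: [0.6011, 0.2023, 0.0287]
ee_rot: [3.141, -0.0, 1.61]
force: [-0.0, -0.6, -1.2]
width: 0.497
grasp_force: 36.1
```

Emit:
send_rows --pt "0 0 1 0" --pt "0 0 0 0"

```text
t: 38.33
tcp_pos: [0.6009, 0.2022, 0.0275]
ee_rot: [3.141, 0.0, 1.61]
force: [-0.1, -0.1, -2.3]
width: 0.501
grasp_force: 36.1
```

Emit:
send_rows --pt "0 0 1 0" --pt "0 0 0 0"

```text
t: 38.58
tcp_pos: [0.6008, 0.2022, 0.0262]
ee_rot: [-3.141, 0.0, 1.61]
force: [-0.0, -0.2, -2.1]
width: 0.498
grasp_force: 36.1
```

Emit:
send_rows --pt "0 0 1 0" --pt "0 0 0 0"

```text
t: 38.83
tcp_pos: [0.6009, 0.2022, 0.0257]
ee_rot: [3.141, 0.0, 1.61]
force: [-1.6, -1.3, 3.2]
width: 0.504
grasp_force: 36.4
```

Emit:
send_rows --pt "0 0 0 0" --pt "0 0 0 0" --pt "0 0 0 0" --pt "0 0 0 0" --gripper 70

```text
t: 39.33
tcp_pos: [0.6008, 0.2022, 0.0252]
ee_rot: [3.142, 0.0, 1.61]
force: [1.1, 0.2, -1.2]
width: 0.818
grasp_force: 0.0
```

Emit:
send_rows --pt "0 0 -6 0" --pt "0 0 -12 0" --pt "0 0 -20 0" --pt "0 0 -24 0" --pt "0 0 -24 0"

```text
t: 39.95
tcp_pos: [0.601, 0.2023, 0.1131]
ee_rot: [3.141, -0.0, 1.61]
force: [0.2, 0.9, -0.1]
width: 0.821
grasp_force: 0.0
```

Emit:
send_rows --pt "0 0 -24 0" --pt "0 0 -20 0" --pt "0 0 -10 0"

```text
t: 40.33
tcp_pos: [0.6014, 0.2023, 0.1675]
ee_rot: [3.139, -0.0, 1.61]
force: [-0.5, 0.3, 0.4]
width: 0.82
grasp_force: 0.0
```

```bash
python3 - <<'E'
from h import *
import pickle
a=pickle.load(open('w1.pkl','rb'));b=pickle.load(open('w5.pkl','rb'))
def but(c,p):
    x,y=p;g=c['image'][y-14:y+14,x-14:x+14].astype(int);i=(g[:,:,2]>85)&(g[:,:,0]-g[:,:,2]<45);v,u=np.nonzero(i);print(i.sum());return (x-14+u.mean(),y-14+v.mean())
p,q=but(a,(238,272)),but(b,(322,48)); print(p,q,tri((a,p),(b,q)),plane(a,p,.054),plane(b,q,.054))
h=cv2.cvtColor(b['image'],cv2.COLOR_RGB2HSV).astype(int)
m=((h[:,:,0]<6)|(h[:,:,0]>172))&(h[:,:,1]>140); m[:,:400]=0
k=cv2.approxPolyDP(cv2.convexHull(blob(m,(467,178))),8,True)[:,0]; print(k.tolist(),plane(b,k,.014)[:,:2].round(4).tolist())
E
python3 plan.py 14 .422 -.115 .15 .975
```

```text
237
267
(np.float64(237.18987341772151), np.float64(278.1856540084388)) (np.float64(322.4194756554307), np.float64(47.82397003745318)) (array([ 0.42129635, -0.11671078,  0.06135489]), np.float64(0.0007183390052874868)) [[ 0.42147734 -0.12210543  0.054     ]] [[ 0.4222443  -0.11508985  0.054     ]]
[[511, 134], [503, 209], [423, 217], [424, 146]] [[0.644, -0.1845], [0.6624, -0.2705], [0.5704, -0.2834], [0.5529, -0.2]]
t 40.33 [0.6014 0.2023 0.1675] [ 3.139 -0.     1.61 ] F [-0.5  0.3  0.4] w 0.82 g 0.0
[[-17, -10, 1, np.float64(0.03)], [-20, -12, 1, np.float64(0.04)], [-22, -11, 1, np.float64(0.05)], [-24, -12, 2, np.float64(0.04)], [-26, -11, 1, np.float64(0.05)]]
[[-28, -10, 1, np.float64(0.06)], [-29, -8, 2, np.float64(0.05)], [-29, -7, 1, np.float64(0.05)], [-29, -5, 2, np.float64(0.05)], [-28, -4, 1, np.float64(0.05)]]
[[-27, -2, 1, np.float64(0.05)], [-25, -1, 1, np.float64(0.04)], [-23, 0, 2, np.float64(0.04)], [-19, 1, 0, np.float64(0.03)]]
-> [ 0.4222 -0.1147  0.1505] 0.98
```

Emit:
send_rows --pt "-17 -10 1 0.03" --pt "-20 -12 1 0.04" --pt "-22 -11 1 0.05" --pt "-24 -12 2 0.04" --pt "-26 -11 1 0.05" --gripper 85

```text
t: 40.95
tcp_pos: [0.5393, 0.095, 0.1592]
ee_rot: [-3.141, 0.0, 1.399]
force: [0.9, 0.0, 0.7]
width: 0.995
grasp_force: 0.0
```

Emit:
send_rows --pt "-28 -10 1 0.06" --pt "-29 -8 2 0.05" --pt "-29 -7 1 0.05" --pt "-29 -5 2 0.05" --pt "-28 -4 1 0.05"

```text
t: 41.58
tcp_pos: [0.4673, -0.0337, 0.1523]
ee_rot: [-3.142, 0.0, 1.138]
force: [0.2, -0.7, -0.6]
width: 0.994
grasp_force: 0.0
```

Emit:
send_rows --pt "-27 -2 1 0.05" --pt "-25 -1 1 0.04" --pt "-23 0 2 0.04" --pt "-19 1 0 0.03" --pt "0 0 0 0"

```text
t: 42.2
tcp_pos: [0.4213, -0.1155, 0.1484]
ee_rot: [3.142, 0.0, 0.978]
force: [-0.5, 0.9, 0.7]
width: 0.994
grasp_force: 0.0
```

Emit:
send_rows --pt "0 0 0 0"

```text
t: 42.32
tcp_pos: [0.4219, -0.1145, 0.1484]
ee_rot: [3.141, -0.0, 0.98]
force: [0.2, -0.2, 0.1]
width: 0.993
grasp_force: 0.0
```

```bash
python3 - <<'E'
from h import *
c=cam('wrist','w7.png'); import pickle; pickle.dump(c,open('w7.pkl','wb'))
I=c['image'].astype(int)
b=pickle.load(open('w5.pkl','rb')); u0,v0=proj(c,[.4222,-.115,.054])[0]; print(u0,v0)
x,y=int(u0),int(v0); g=I[y-16:y+16,x-16:x+16]; i=(g[:,:,2]>85)&(g[:,:,0]-g[:,:,2]<45); 
n,l,st,ce=cv2.connectedComponentsWithStats(i.astype(np.uint8)); k=1+np.argmax(st[1:,4]); p=ce[k]+[x-16,y-16]; print(st[k],p,plane(c,p,.054),tri((c,p),(b,(322.4,47.8))))
E
python3 plan.py 10 .422 -.115 .009 .975
```

```text
252.38549397708675 199.82864372303203
[  9  10  16  15 198] [252.61616162 199.89393939] [[ 0.42234091 -0.11517073  0.054     ]] (array([ 0.42228397, -0.11512067,  0.05399863]), np.float64(7.579755634616589e-05))
t 42.38 [ 0.422  -0.1144  0.1484] [ 3.141 -0.     0.981] F [ 0.4 -0.5 -0.1] w 0.994 g 0.0
[[0, 0, 11, np.float64(0.0)], [0, 0, 13, np.float64(0.0)], [0, 0, 14, np.float64(0.0)], [0, 0, 16, np.float64(0.0)], [0, 0, 16, np.float64(0.0)]]
[[0, 0, 16, np.float64(0.0)], [0, 0, 15, np.float64(0.0)], [0, 0, 15, np.float64(0.0)], [0, 0, 12, np.float64(0.01)], [-1, 0, 11, np.float64(-0.0)]]
-> [ 0.4214 -0.1152  0.0094] 0.971
```

Bell button position and height (54.0 mm) agree between views. Descend and grip.

Emit:
send_rows --pt "0 0 11 0" --pt "0 1 14 0" --pt "0 0 18 0" --pt "0 0 20 0" --pt "0 0 20 0"

```text
t: 43.0
tcp_pos: [0.4224, -0.1148, 0.064]
ee_rot: [-3.141, 0.0, 0.981]
force: [0.2, -0.0, 0.4]
width: 0.996
grasp_force: 0.0
```

Emit:
send_rows --pt "0 0 18 0" --pt "0 0 15 0" --pt "0 0 11 0" --pt "0 0 8 0" --pt "0 0 4 0"

```text
t: 43.62
tcp_pos: [0.4225, -0.1153, 0.0089]
ee_rot: [-3.141, 0.0, 0.98]
force: [0.5, -1.2, -0.2]
width: 0.992
grasp_force: 0.0
```

Emit:
send_rows --pt "0 0 0 0" --pt "0 0 0 0"

```text
t: 43.88
tcp_pos: [0.4228, -0.1155, 0.0096]
ee_rot: [3.141, -0.0, 0.98]
force: [-0.3, -0.3, -0.5]
width: 0.996
grasp_force: 0.0
```

Emit:
send_rows --pt "0 0 0 0" --pt "0 0 0 0" --pt "0 0 0 0" --pt "0 0 0 0" --pt "0 0 0 0" --gripper 42 --grip_force 30

```text
t: 44.5
tcp_pos: [0.4226, -0.1154, 0.0097]
ee_rot: [3.141, 0.0, 0.98]
force: [-1.9, -0.1, 5.1]
width: 0.596
grasp_force: 30.7
```

```bash
python3 plan.py 5 .422 -.115 .075 .975 11 .609 -.235 .075 .975
```

```text
t 44.5 [ 0.4226 -0.1154  0.0097] [3.141 0.    0.98 ] F [-1.9 -0.1  5.1] w 0.596 g 30.7
[[0, 0, -11, np.float64(0.0)], [0, 0, -14, np.float64(0.0)], [0, 0, -15, np.float64(0.0)], [0, -1, -14, np.float64(0.0)], [0, 0, -11, np.float64(0.0)]]
-> [ 0.4218 -0.1149  0.0747] 0.98
[[0, 16, 0, np.float64(0.0)], [1, 18, 0, np.float64(0.0)], [0, 21, 0, np.float64(0.0)], [1, 22, 0, np.float64(0.0)], [0, 23, 0, np.float64(0.0)]]
[[1, 23, 0, np.float64(0.0)], [0, 23, 0, np.float64(0.0)], [0, 22, 0, np.float64(0.0)], [1, 20, 0, np.float64(0.0)], [0, 19, 0, np.float64(0.0)]]
[[1, 15, 0, np.float64(0.0)]]
-> [ 0.6089 -0.2344  0.0747] 0.98
```

Emit:
send_rows --pt "0 0 -11 0" --pt "0 0 -14 0" --pt "0 0 -15 0" --pt "0 0 -14 0" --pt "0 0 -11 0"

```text
t: 45.12
tcp_pos: [0.4226, -0.1154, 0.0752]
ee_rot: [3.141, -0.0, 0.98]
force: [0.5, 0.1, -2.3]
width: 0.597
grasp_force: 32.0
```

Emit:
send_rows --pt "0 16 0 0" --pt "1 18 0 0" --pt "0 21 0 0" --pt "1 22 0 0" --pt "0 23 0 0"

```text
t: 45.75
tcp_pos: [0.507, -0.1697, 0.0744]
ee_rot: [-3.141, 0.0, 0.98]
force: [-0.0, -0.6, -1.3]
width: 0.6
grasp_force: 32.2
```

Emit:
send_rows --pt "1 23 0 0" --pt "0 23 0 0" --pt "0 22 0 0" --pt "1 20 0 0" --pt "0 18 0 0"

```text
t: 46.38
tcp_pos: [0.5961, -0.2271, 0.0743]
ee_rot: [-3.141, 0.0, 0.98]
force: [-1.0, -0.9, -1.3]
width: 0.598
grasp_force: 32.2
```

Emit:
send_rows --pt "1 15 0 0" --pt "0 0 0 0" --pt "0 0 0 0"

```text
t: 46.75
tcp_pos: [0.6081, -0.2339, 0.074]
ee_rot: [-3.14, 0.0, 0.98]
force: [-0.4, -1.0, -0.8]
width: 0.598
grasp_force: 32.1
```

```bash
python3 - <<'E'
from h import *
c=cam('wrist','w8.png'); import pickle; pickle.dump(c,open('w8.pkl','wb'))
s=manip.observe(); print(s['t'],s['tcp_pos'],s['ee_rot'],s['force'],s['width'])
a=.19;R=np.array([[np.cos(a),-np.sin(a)],[np.sin(a),np.cos(a)]])
k=np.array([[45,45],[-45,45],[-45,-45],[45,-45]])/1000@R.T+[.609,-.235]
print(proj(c,np.c_[k,np.full(4,.014)]).round(0).tolist())
E
```

```text
46.8 [ 0.60810491 -0.23386796  0.07415996] [-3.14045006e+00  1.53955942e-04  9.79898433e-01] [-0.13437662 -0.5134393  -0.74731466] 0.5954379425124271
[[254.0, 132.0], [174.0, 213.0], [253.0, 282.0], [333.0, 214.0]]
```

View pics/w8.png

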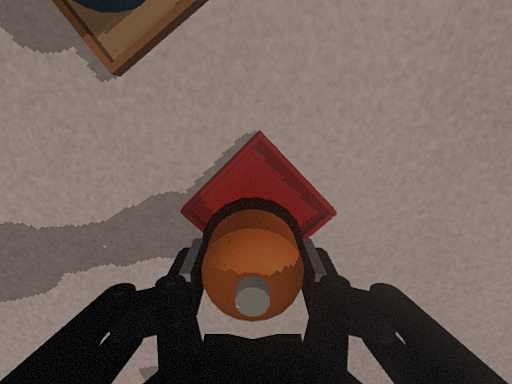

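Emit:
send_rows --pt "0 2 8 0" --pt "0 2 11 0" --pt "0 0 13 0" --pt "0 0 11 0" --pt "0 0 8 0"

```text
t: 47.42
tcp_pos: [0.6117, -0.2364, 0.022]
ee_rot: [-3.14, 0.0, 0.98]
force: [0.1, 0.9, -0.5]
width: 0.595
grasp_force: 32.1
```

Emit:
send_rows --pt "0 0 4 0" --pt "0 0 2 0" --pt "0 0 0 0"

```text
t: 47.8
tcp_pos: [0.6123, -0.2367, 0.0175]
ee_rot: [3.141, 0.0, 0.98]
force: [-0.0, 0.3, -0.5]
width: 0.598
grasp_force: 32.1
```

Emit:
send_rows --pt "0 0 1 0" --pt "0 0 0 0"

```text
t: 48.05
tcp_pos: [0.6122, -0.2366, 0.0165]
ee_rot: [3.141, 0.0, 0.98]
force: [-0.1, -0.1, -1.6]
width: 0.594
grasp_force: 32.1
```

Emit:
send_rows --pt "0 0 1 0" --pt "0 0 0 0"

```text
t: 48.3
tcp_pos: [0.6121, -0.2366, 0.0153]
ee_rot: [-3.142, 0.0, 0.98]
force: [-0.5, 0.3, -2.1]
width: 0.593
grasp_force: 32.1
```

Emit:
send_rows --pt "0 0 1 0" --pt "0 0 0 0"

```text
t: 48.55
tcp_pos: [0.6122, -0.2367, 0.0148]
ee_rot: [3.141, 0.0, 0.98]
force: [-0.8, 0.5, 2.8]
width: 0.602
grasp_force: 32.5
```

Contact on the tray floor. Release, lift away and look.

Emit:
send_rows --pt "0 0 0 0" --pt "0 0 0 0" --pt "0 0 0 0" --pt "0 0 0 0" --gripper 78

```text
t: 49.05
tcp_pos: [0.6121, -0.2366, 0.0142]
ee_rot: [-3.142, 0.0, 0.98]
force: [-0.1, 1.0, -0.1]
width: 0.917
grasp_force: 0.0
```

Emit:
send_rows --pt "0 0 -6 0" --pt "0 0 -12 0" --pt "0 0 -20 0" --pt "0 0 -24 0" --pt "0 0 -24 0"

```text
t: 49.68
tcp_pos: [0.6123, -0.2367, 0.1021]
ee_rot: [3.14, -0.0, 0.98]
force: [0.3, 0.1, -0.7]
width: 0.91
grasp_force: 0.0
```

Emit:
send_rows --pt "0 0 -26 0" --pt "-20 -10 -24 0" --pt "-40 -15 -16 0" --pt "-40 -15 -10 0" --pt "-20 -5 -5 0"

```text
t: 50.3
tcp_pos: [0.5068, -0.3125, 0.1832]
ee_rot: [3.139, 0.0, 0.978]
force: [-0.4, 0.3, 0.0]
width: 0.915
grasp_force: 0.0
```

Emit:
send_rows --pt "-40 0 0 0" --pt "-40 0 0 0" --pt "-20 0 0 0" --pt "0 0 0 0"

```text
t: 50.8
tcp_pos: [0.452, -0.3948, 0.1813]
ee_rot: [3.141, -0.0, 0.978]
force: [-0.5, 0.0, 0.6]
width: 0.915
grasp_force: 0.0
```

```bash
python3 - <<'E'
from h import *
t=cam('top')['image'][100:300,60:480]; s=cam('scene')['image'][90:310,140:360]
cv2.imwrite('pics/fin.png',np.hstack([cv2.resize(t,(525,250),interpolation=1),cv2.resize(s,(250,250))])[:,:,::-1])
print(manip.observe()['t'])
E
```

```text
50.9
```

View pics/fin.png

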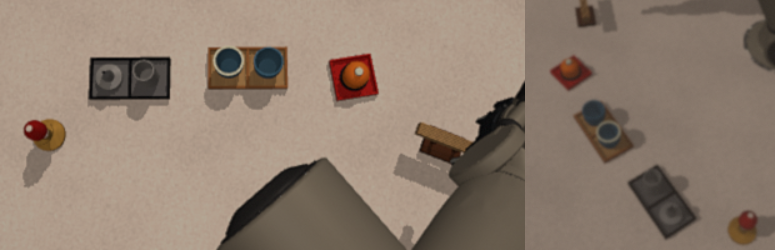

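```bash
python3 -c "
from station import ticket
print(ticket.finish_job())"
```

```text
the job is handed in; nothing more can be done
None
```

All five things are standing upright in their trays (cups, then incense holders, then bell); each was set down gently until contact, the fan and lamp look untouched, and I handed the job in at about 51 s.

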